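# Tip a load of model-car wheels into the wash basket

### The arm

A 6-joint arm with a two-finger parallel gripper is mounted at the origin on the work surface. World frame = base frame: x ahead of the robot, y to its left, z up, the work surface at z = 0. Lengths are in m, angles in degrees, forces in N, time in s.
With the tool pointing down it reaches from about 0.4 to 0.825 m from the base axis. Payload 7 kg.
Tool frame: the origin (TCP) lies on the centre line of the jaws, within the pads' length; the fingertips stand 11 mm ahead of it and the grasp point (between the pads) lies 8 mm behind it; z points along the fingers, y is the direction in which the jaws open and shut (so a half turn about z gives the same grasp; the last joint's range is limited). The gripper opens to 88 mm and grips with 3 to 60 N. Pads are 19 mm wide; open, the fingers measure 130 mm over their backs; the gripper's body (78 mm by 193 mm) begins 47 mm behind the grasp point.
Start: joints at [-56.373, 20.546, 0.682, 0, -70.136, -16.507], TCP at [0.199, -0.645, 0.238] pointing down, gripper open.
Joint ranges: [-176.03, 176.03], [-82.01, 121.73], [-58.28, 71.71], [-173.87, 95.51], [-174.79, -0.11], [-173.66, 173.66]. Speed limits (degrees/s): [136.94, 136.94, 172.46, 180, 180, 180].

### API

Orientations are given as [roll, pitch, yaw] about the fixed x, y, z axes, in that order (R = Rz(yaw) Ry(pitch) Rx(roll)).
In Python, from plant import ctrl, cams, order gives the robot as it stands.
- The arm moves only by the tool jog_arm, never from a script. Its argument "motion" is a list of rows, each an object with "offset": the shift along the tool's x, y, z in mm, a list of three; "roll": the turn about the tool's z in rad; "hand": the finger opening in mm, from 0 to 87.6. A call has 1 to 20 rows; each row is the pose to reach, as a shift and turn from the pose commanded when the call began, along the tool's axes at that moment; what a row does not reach only later rows make up. A row lasts 1/12 s, in which the tool goes at most 41.7 mm and 7.16 degrees, less where a joint would pass 70% of its speed; a pose out of reach is approached as far as the arm can. A call with a gripper value outside its range is refused whole. The fingers move at their own pace and stop on an object; the grip force is fixed at half the most. Time passes only in rows, so rows that repeat a pose let the fingers close. It gives the time, the measured TCP pose, the force and the opening at its end, in the units of the state.
- ctrl.get_obs(): the state, without advancing time (a new reading comes with each control period).
- cams.snapshot(name): name is "scene" or "side" or "wrist"; returns a dict with "img" (480x640x3 uint8, red, green, blue), "K" (3x3 intrinsics, pixels), "cam_to_world" (4x4, takes a point from camera to world coordinates); the wrist camera has in their place "T_tool_cam" (4x4, takes a point from camera to tool coordinates, whose origin is the TCP and whose axes are the flange's). Camera axes: x right, y down, z forward; pixel columns grow to the right and rows downward; lengths in m; the calibration is good to about 2 mm. A picture is of the moment at which its call begins: read the wrist's pose just before it. There is no depth.
- order.close_job(): hands the job in, once; it reports no verdict.
The state is a dict: "clock": time; "joint_pos": joint angles; "qvel": joint speeds; "tau": joint torques, N m; "tool_pos": TCP position; "orientation": TCP orientation; "force": force on the tool from outside, world axes, zero at the start; "moment": the same for the moment, N m; "opening": finger opening in m.
Only numpy, scipy, OpenCV 4.12 (cv2) and the standard library are available. Lean on these libraries where they do the work, as an engineer would, in place of code of your own. Each camera call takes 0.05 s, during which the arm holds its last target. There are 200 camera calls.

### The job

Feed dirty wheels from the deck into the tip skip until their weight trips it and it dumps its load into the wash basket; let the load do it, do not tip the skip over by hand. Then swing the empty skip back upright so that it rests there ready for the next load. Wheels that were not needed stay on the deck, every other wheel ends in the basket, and the motor, the jar and the other things around are left where they are.

Things in the scene. Friction and masses are not known exactly. Their poses are not given: they have to be found in the camera images.
- tipper: the tip-loader, a fixed machine 250 mm wide (its x) and 640 mm long (its y), standing elsewhere and turned differently each time. Origin on the bench under the skip's pivot; x across the machine (counterweight at +x), y from the wash basket (-y) to the feed deck (+y), z up. Cheek plates at x = -116 and 116 mm carry the pivot and rise to z = 283 mm between y = -30 and 35 mm
- deck_edge (a point): middle of the feed deck's open edge over the skip. The deck is a flat sheet at z = 274 mm of the tip-loader, from this edge (y = 12 mm, no lip) back to y = 305 mm, 208 mm wide between 16 mm high side lips, with a like lip at the rear. On it the wheels, the motor and the jar stand mixed in loose rows, about 69 mm apart in x and 88 mm in y
- basket_centre (a point): centre of the wash basket's floor: a wire basket fixed on the tip-loader, inside 244 mm (x) by 255 mm (y: -298 to -43 mm), floor at z = 14 mm, rim at z = 60 mm
- skip (a joint): turn of the tip skip (rad): 0 = upright on its stop, mouth up before the open deck edge; 1.65 = tipped right over towards the basket. Empty, it rests at either end; its balance is at about 0.55 and it falls to the nearer side from there. Three or four wheels (rarely two or five) in it trip it; it goes over in about a second. It has no latch
- skip_inside (a point): centre of the skip's inside, 24 mm above its floor; turns with the skip. An open steel bucket of V section, 206 mm wide inside, its mouth from y = 6 to y = -138 mm of the tip-loader at z = 260 mm, its flat floor (40 mm long) under y = -70 mm, 54 mm deeper. A wheel pushed until its centre is about 55 mm past the deck edge drops in
- pivot (a point): midpoint of the skip's pivot axis, which runs along the tip-loader's x, 198 mm above the bench
- weight (a point): centre of the counterweight: steel cylinder 45 mm across, along x (x = 126 to 162 mm of the tip-loader, clear of the frame), on an arm (x = 127 to 133 mm) 98 mm from the pivot axis. It turns with the skip: on the deck side (+y) at pivot height when upright, straight above the pivot when tipped over. Pushed towards +y (about 2 N) it swings the skip up; nothing need be gripped
- wheel_1: one of six alike model-car wheels: rubber-tyred disc with five white spokes, 62 mm across, 26 mm thick, about 60 g, lying flat on the feed deck at the start; origin at the centre of its underside face, z along its axle
- wheel_2: one of six alike model-car wheels: rubber-tyred disc with five white spokes, 62 mm across, 26 mm thick, about 60 g, lying flat on the feed deck at the start; origin at the centre of its underside face, z along its axle
- wheel_3: one of six alike model-car wheels: rubber-tyred disc with five white spokes, 62 mm across, 26 mm thick, about 60 g, lying flat on the feed deck at the start; origin at the centre of its underside face, z along its axle
- wheel_4: one of six alike model-car wheels: rubber-tyred disc with five white spokes, 62 mm across, 26 mm thick, about 60 g, lying flat on the feed deck at the start; origin at the centre of its underside face, z along its axle
- wheel_5: one of six alike model-car wheels: rubber-tyred disc with five white spokes, 62 mm across, 26 mm thick, about 60 g, lying flat on the feed deck at the start; origin at the centre of its underside face, z along its axle
- wheel_6: one of six alike model-car wheels: rubber-tyred disc with five white spokes, 62 mm across, 26 mm thick, about 60 g, lying flat on the feed deck at the start; origin at the centre of its underside face, z along its axle
- motor: electric motor, steel can standing on end among the wheels on the deck, 36 mm across, 50 mm tall with a shaft to 62 mm, 170 g; origin at the centre of its foot, z up
- jar: small amber glass jar with black cap among the wheels on the deck, 42 mm across, 52 mm tall; origin at the centre of its foot, z up
- degreaser: white plastic bottle with red cap, 60 mm across, 170 mm tall, standing on the tip-loader's base under the feed deck; origin at its foot
- mug: white mug, 80 mm across, 95 mm tall, on the bench to the left; origin at its foot
- glue: slim white glue bottle with green cap, 38 mm across, 105 mm tall, on the bench to the left; origin at its foot
- driver_a: black-handled screwdriver, 170 mm long, lying on the bench to the right, nearer the robot; origin under its middle
- driver_b: red-handled screwdriver, 180 mm long, lying on the bench to the right, beyond the basket; origin under its middle
There are look-alikes about, which are no part of the job. What is shaped like the wheel_5 but blue is not meant.

How it is judged:
By the outcome, as a careful person would: the job done as asked, in the order asked, and still so for the second after the job is handed in, with the robot touching nothing.
It also fails if it takes over 72 s, if anything falls off the work surface, if the arm or the gripper's body presses on something with over 40 N, if the wrist force passes 120 N, or if a joint passes its speed limit or range.

## Working session

There is one attempt and no reset: what is moved stays moved. The work goes in short steps, Python scripts to look and compute and a tool call to move; the robot and the scene stay as the last step left them, time stands still between calls to the robot, and variables do not carry over. Pictures are saved under pics/ and viewed, about 8 in all and at most 12, crops included, and the job is handed in when it is done.

Besides the shell and the picture viewer there is one more tool, called after "Call:" as name([rows], argument=value, ...), one row to a line, values as JSON. jog_arm: Moves the arm, as the interface text tells. Its arguments: {"type":"object","properties":{"motion":{"type":"array"}},"required":["motion"]}

```bash
ls; mkdir -p pics; python3 - <<'E'
from plant import ctrl,cams
import cv2,numpy as np
print(ctrl.get_obs())
for n in("scene","side"):
    s=cams.snapshot(n);cv2.imwrite(f"pics/{n}0.png",s["img"][:,:,::-1]);np.savez(f"pics/{n}0.npz",**s);print(n,s["K"].tolist(),s["cam_to_world"].round(4).tolist())
s=cams.snapshot("wrist");print(s["K"].tolist(),s["T_tool_cam"].round(4).tolist())
E
```

```text
pics
{'clock': 0.0, 'joint_pos': array([-5.63741561e+01,  2.05922193e+01,  6.34288841e-01, -1.92959175e-02,
       -7.01368853e+01, -1.65065163e+01]), 'qvel': array([ 0.08707126,  0.02003501, -0.01548257, -0.02360973, -0.10380062,
       -0.0055264 ]), 'tau': array([ 1.96751098e-03, -5.82718635e+01,  2.93060446e+01,  6.99743092e+00,
        6.93333917e-03, -1.54333497e-04]), 'tool_pos': array([ 0.19852263, -0.64465336,  0.23662034]), 'orientation': array([ 1.79903938e+02, -9.55015894e-03, -1.62887236e+02]), 'force': array([-0.78892233, -0.26887244,  0.18814756]), 'moment': array([ 0.04978797,  0.01432912, -0.01288424]), 'opening': 0.08744474088900854}
scene [[486.8968194133572, 0.0, 317.45048142208776], [0.0, 486.8968194133572, 244.04633568346975], [0.0, 0.0, 1.0]] [[-0.2246, 0.6017, -0.7665, 1.4154], [0.9744, 0.1446, -0.172, 0.197], [0.0074, -0.7855, -0.6188, 0.8933], [0.0, 0.0, 0.0, 1.0]]
side [[519.0196319219098, 0.0, 326.3039648999721], [0.0, 519.0196319219098, 238.43206832257684], [0.0, 0.0, 1.0]] [[-0.877, -0.3324, 0.347, 0.0409], [-0.4804, 0.6247, -0.6156, 0.8425], [-0.0121, -0.7066, -0.7075, 1.1432], [0.0, 0.0, 0.0, 1.0]]
[[331.95212431871767, 0.0, 323.15771361326244], [0.0, 331.95212431871767, 246.0913509467631], [0.0, 0.0, 1.0]] [[-0.0004, -0.9592, -0.2826, 0.0765], [1.0, -0.0006, 0.0005, 0.0006], [-0.0006, -0.2826, 0.9592, -0.1458], [0.0, 0.0, 0.0, 1.0]]
```

View pics/scene0.png

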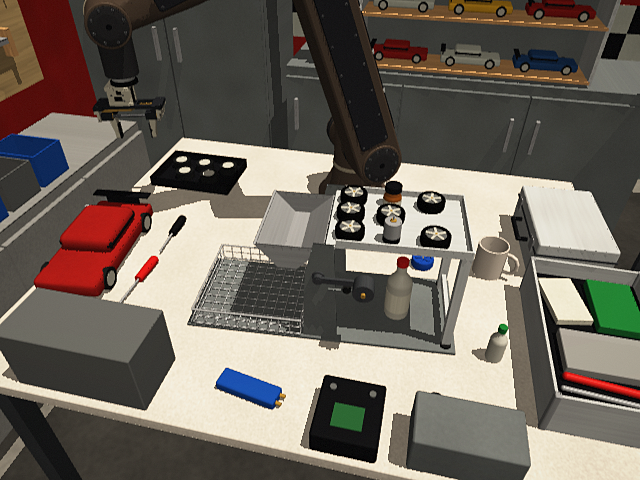

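View pics/side0.png

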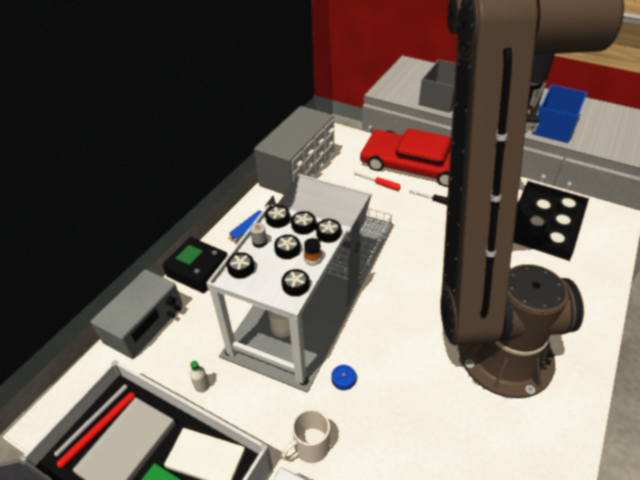

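Scene: tipper in the middle. The front row has three wheels at the deck edge (351,194/209/229). The middle row is jar (393,190), wheel (391,213), motor (392,230). The rear row has two wheels (431,202) and (435,236). I'll enlarge both views to measure.

```bash
python3 - <<'E'
import cv2
a=cv2.imread("pics/scene0.png")[170:350,180:480];b=cv2.imread("pics/side0.png")[160:400,200:420]
cv2.imwrite("pics/c1.png",cv2.resize(a,None,fx=2.66,fy=2.66,interpolation=cv2.INTER_CUBIC))
cv2.imwrite("pics/c2.png",cv2.resize(b,None,fx=2.5,fy=2.5,interpolation=cv2.INTER_CUBIC))
E
```

```text
(no output)
```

View pics/c1.png

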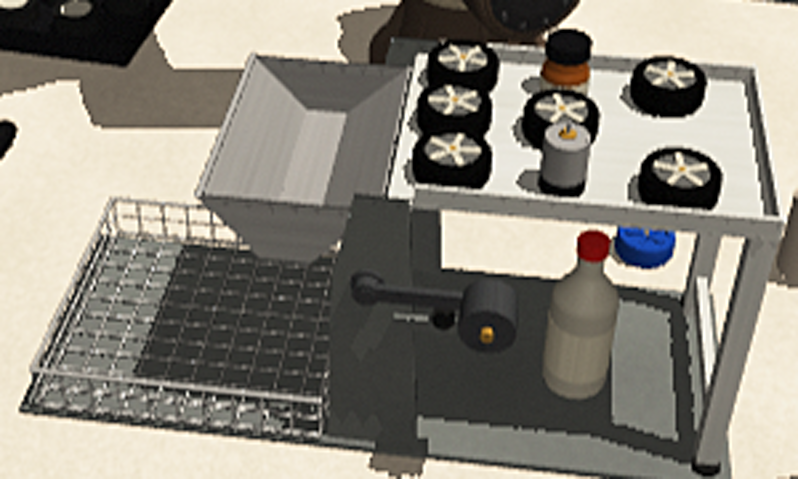

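View pics/c2.png

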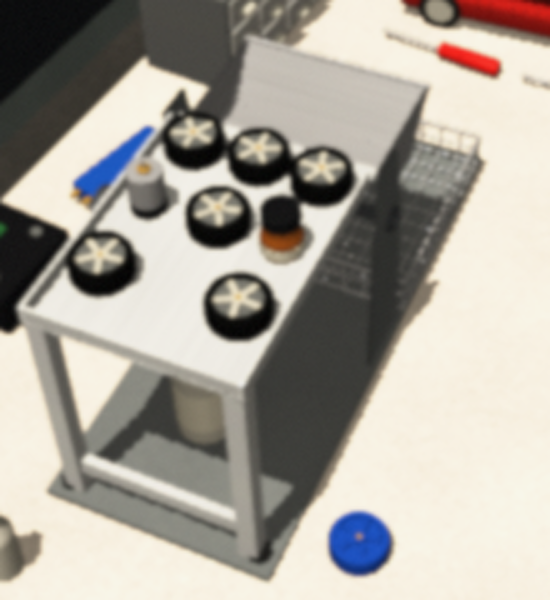

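```bash
cat > h.py <<'E'
import numpy as np,json
from scipy.optimize import least_squares
V={n:dict(np.load(f"pics/{n}0.npz")) for n in("scene","side")}
OFF={"scene":((180,170),2.66),"side":((200,160),2.5)}
def pix(n,p): o,f=OFF[n]; return np.array(p)/f+o
def proj(n,X):
    v=V[n];T=np.linalg.inv(v["cam_to_world"]);c=T[:3,:3]@X+T[:3,3];q=v["K"]@c;return q[:2]/q[2]
def onplane(n,uv,z):
    v=V[n];M=v["cam_to_world"];d=M[:3,:3]@np.linalg.solve(v["K"],[*uv,1]);o=M[:3,3];return o+d*(z-o[2])/d[2]
def w(p,X): # tipper->world
    x,y,t=p;c,s=np.cos(t),np.sin(t);return np.array([x+c*X[0]-s*X[1],y+s*X[0]+c*X[1],X[2]])
def t(p,W):
    x,y,a=p;c,s=np.cos(a),np.sin(a);d=np.array(W)[:2]-[x,y];return np.array([c*d[0]+s*d[1],-s*d[0]+c*d[1],W[2]])
E
python3 - <<'E'
from h import *
pts=[("scene",(487,335),(.162,.098,.198)),("scene",(779,217),(.107,.307,.29)),("scene",(752,68),(-.107,.307,.29)),
("scene",(253,54),(-.104,-.138,.26)),("scene",(198,196),(.104,-.138,.26)),
("side",(247,388),(-.107,.307,.29)),("side",(20,312),(.107,.307,.29)),("side",(425,88),(-.104,-.138,.26)),("side",(248,38),(.104,-.138,.26))]
f=lambda p:np.concatenate([proj(n,w(p,X))-pix(n,u) for n,u,X in pts])
r=min((least_squares(f,[.6,.1,a],loss="soft_l1",f_scale=2) for a in(0,1.5,3,-1.5)),key=lambda r:r.cost)
p=r.x;print(p,np.degrees(p[2]),f(p).reshape(-1,2).round(1).tolist())
np.save("pose.npy",p)
O={"A":((463,58),(322,169),.3),"B":((456,100),(258,149),.3),"C":((453,149),(193,131),.3),"D":((564,108),(218,210),.3),"E":((671,76),(238,297),.3),"F":((682,171),(101,256),.3),"motor":((569,128),(145,167),.336),"jar":((568,42),(281,208),.326)}
for k,(a,b,z) in O.items():
    W=[onplane(n,pix(n,u),z) for n,u in(("scene",a),("side",b))]
    print(k,[(1000*t(p,x)[:2]).round().tolist() for x in W],np.mean(W,0).round(3))
for X in [(.144,.098,.198),(.144,0,.296),(0,.012,.274),(0,-.07,.23)]:print(w(p,X).round(3),np.hypot(*w(p,X)[:2]).round(3))
E
```

```text
[0.54200334 0.02023943 0.09422308] 5.398584799764063 [[0.7, -1.5], [1.7, 0.2], [0.8, -1.6], [-0.3, 0.6], [0.6, -0.6], [-0.7, -1.8], [0.3, -2.6], [0.6, -1.7], [-0.1, -0.4]]
A [[-64.0, 56.0], [-70.0, 61.0]] [0.47  0.072 0.3  ]
B [[1.0, 55.0], [-3.0, 59.0]] [0.536 0.077 0.3  ]
C [[70.0, 58.0], [66.0, 60.0]] [0.604 0.086 0.3  ]
D [[0.0, 143.0], [-4.0, 147.0]] [0.527 0.164 0.3  ]
E [[-61.0, 232.0], [-66.0, 234.0]] [0.457 0.246 0.3  ]
F [[73.0, 233.0], [66.0, 238.0]] [0.589 0.261 0.3  ]
motor [[80.0, 144.0], [63.0, 154.0]] [0.599 0.176 0.336]
jar [[-60.0, 143.0], [-67.0, 146.0]] [0.465 0.158 0.326]
[0.676 0.131 0.198] 0.689
[0.685 0.034 0.296] 0.686
[0.541 0.032 0.274] 0.542
[ 0.549 -0.049  0.23 ] 0.551
```

Call:
jog_arm([
  {"offset":[0,0,-80],"roll":0,"hand":16},
  {"offset":[0,0,-160],"roll":0,"hand":16},
  {"offset":[0,0,-160],"roll":0,"hand":16},
  {"offset":[0,0,-160],"roll":0,"hand":16},
  {"offset":[-480,653,-162],"roll":-1.366,"hand":16},
  {"offset":[-480,653,-162],"roll":-1.366,"hand":16},
  {"offset":[-480,653,-162],"roll":-1.366,"hand":16},
  {"offset":[-480,653,-162],"roll":-1.366,"hand":16},
  {"offset":[-480,653,-162],"roll":-1.366,"hand":16},
  {"offset":[-480,653,-162],"roll":-1.366,"hand":16},
  {"offset":[-480,653,-162],"roll":-1.366,"hand":16},
  {"offset":[-480,653,-162],"roll":-1.366,"hand":16},
  {"offset":[-480,653,-162],"roll":-1.366,"hand":16},
  {"offset":[-480,653,-162],"roll":-1.366,"hand":16},
  {"offset":[-480,653,-162],"roll":-1.366,"hand":16},
  {"offset":[-480,653,-162],"roll":-1.366,"hand":16},
  {"offset":[-480,653,-162],"roll":-1.366,"hand":16},
  {"offset":[-480,653,-162],"roll":-1.366,"hand":16},
  {"offset":[-480,653,-162],"roll":-1.366,"hand":16},
  {"offset":[-480,653,-162],"roll":-1.366,"hand":16},
])

```text
clock: 1.82
tool_pos: [0.4176, -0.0134, 0.3996]
orientation: [-179.9, 0.0, -84.6]
force: [0.7, -1.1, -0.2]
opening: 0.016
```

Call:
jog_arm([
  {"offset":[-110,-60,0],"roll":0,"hand":16},
  {"offset":[-110,-60,0],"roll":0,"hand":16},
  {"offset":[-110,-60,0],"roll":0,"hand":16},
  {"offset":[-110,-60,0],"roll":0,"hand":16},
  {"offset":[-110,-60,0],"roll":0,"hand":16},
  {"offset":[-110,-60,0],"roll":0,"hand":16},
  {"offset":[-110,-60,0],"roll":0,"hand":16},
  {"offset":[-110,-60,0],"roll":0,"hand":16},
])

```text
clock: 2.48
tool_pos: [0.467, 0.0987, 0.3996]
orientation: [-180.0, 0.0, -84.7]
force: [-0.7, 0.5, -0.4]
opening: 0.016
```

```bash
cat >> h.py <<'E'
from scipy.spatial.transform import Rotation as Ro
P=np.load("pose.npy")
def tip(o): return (1000*t(P,o["tool_pos"])).round(1)
def wsnap(name):
    from plant import ctrl,cams;import cv2
    o=ctrl.get_obs();s=cams.snapshot("wrist");T=np.eye(4);T[:3,:3]=Ro.from_euler("xyz",o["orientation"],degrees=True).as_matrix();T[:3,3]=o["tool_pos"]
    V[name]=dict(K=s["K"],cam_to_world=T@s["T_tool_cam"]);np.savez(f"pics/{name}0.npz",**V[name])
    cv2.imwrite(f"pics/{name}.png",s["img"][:,:,::-1]);print(o["clock"],tip(o),o["force"].round(1))
E
python3 -c "
from h import *
wsnap('w1')
for X in [(-67,58),(-1,57),(68,59),(-2,145),(-64,233),(70,235)]:print(proj('w1',w(P,np.array([*X,300])/1000)).round())
"
```

```text
2.4833 [-67.3  85.1 399.6] [-0.7  0.5 -0.4]
[323. 216.]
[235. 215.]
[143. 217.]
[244. 320.]
[320. 407.]
[171. 409.]
```

View pics/w1.png

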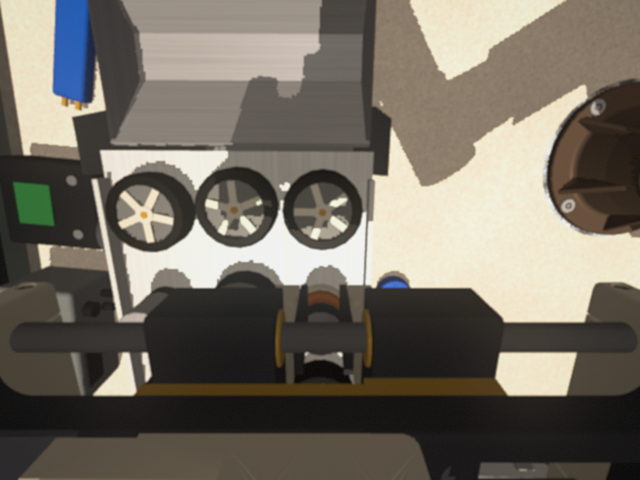

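Wrist view: hubs at A (323,212), B (234,210), C (144,214), within about 3 mm of prediction. The skip is upright. I'll lower behind A.

Call:
jog_arm([
  {"offset":[-22,0,0],"roll":0,"hand":16},
  {"offset":[-22,0,35],"roll":0,"hand":16},
  {"offset":[-22,0,65],"roll":0,"hand":16},
  {"offset":[-22,0,85],"roll":0,"hand":16},
  {"offset":[-22,0,98],"roll":0,"hand":16},
  {"offset":[-22,0,107],"roll":0,"hand":16},
  {"offset":[-22,0,107],"roll":0,"hand":16},
])

```text
clock: 3.12
tool_pos: [0.4645, 0.1206, 0.2909]
orientation: [179.9, -0.0, -84.7]
force: [0.1, 0.1, 0.7]
opening: 0.0158
```

Call:
jog_arm([
  {"offset":[12,0,0],"roll":0,"hand":16},
  {"offset":[24,0,0],"roll":0,"hand":16},
  {"offset":[36,0,0],"roll":0,"hand":16},
  {"offset":[48,0,0],"roll":0,"hand":16},
  {"offset":[60,0,0],"roll":0,"hand":16},
  {"offset":[72,0,0],"roll":0,"hand":16},
  {"offset":[84,0,0],"roll":0,"hand":16},
  {"offset":[94,0,0],"roll":0,"hand":16},
  {"offset":[102,0,0],"roll":0,"hand":16},
  {"offset":[108,0,0],"roll":0,"hand":16},
  {"offset":[112,0,0],"roll":0,"hand":16},
  {"offset":[112,0,0],"roll":0,"hand":16},
  {"offset":[90,0,-20],"roll":0,"hand":16},
  {"offset":[60,0,-55],"roll":0,"hand":16},
  {"offset":[30,0,-60],"roll":0,"hand":16},
  {"offset":[0,0,-60],"roll":0,"hand":16},
])

```text
clock: 4.45
tool_pos: [0.4661, 0.1235, 0.3554]
orientation: [-179.7, 0.1, -84.6]
force: [0.9, -0.2, -0.9]
opening: 0.0156
```

```bash
cat >> h.py <<'E'
def pair(name,wr=True):
    from plant import cams;import cv2
    a=cams.snapshot("scene")["img"][170:350,180:480,::-1];a=cv2.resize(a,None,fx=1.8,fy=1.8,interpolation=cv2.INTER_CUBIC)
    wsnap(name);b=cv2.resize(cv2.imread(f"pics/{name}.png")[0:300],(540,253))
    cv2.imwrite(f"pics/{name}p.png",np.vstack([a,b]))
E
python3 -c "
from h import *
pair('w2')"
```

```text
4.5 [-66.1 113.5 353.5] [ 0.1  2.5 -0.5]
```

View pics/w2p.png

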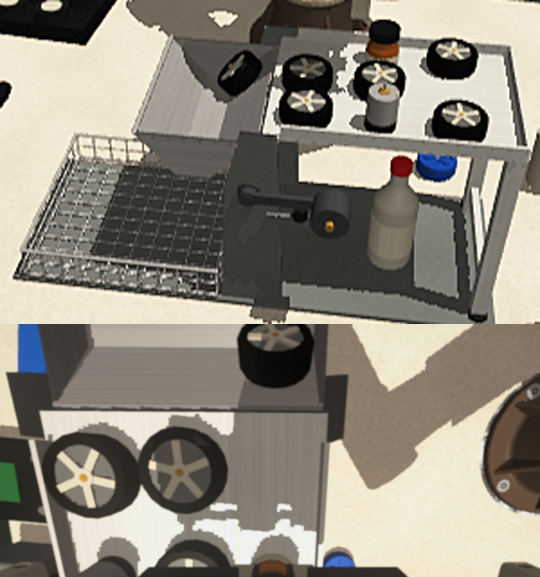

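A lies in the skip against its deck-side slope, and the skip is still upright. Next is C.

Call:
jog_arm([
  {"offset":[-2,-40,0],"roll":0,"hand":16},
  {"offset":[-2,-80,0],"roll":0,"hand":16},
  {"offset":[-2,-115,0],"roll":0,"hand":16},
  {"offset":[-2,-135,0],"roll":0,"hand":16},
  {"offset":[-2,-135,10],"roll":0,"hand":16},
  {"offset":[-2,-135,35],"roll":0,"hand":16},
  {"offset":[-2,-135,52],"roll":0,"hand":16},
  {"offset":[-2,-135,60],"roll":0,"hand":16},
  {"offset":[-2,-135,60],"roll":0,"hand":16},
])

```text
clock: 5.3
tool_pos: [0.5983, 0.1358, 0.2899]
orientation: [179.8, -0.1, -84.6]
force: [-0.5, -0.6, -0.6]
opening: 0.0162
```

```bash
python3 -c "
from h import *
from plant import ctrl
o=ctrl.get_obs();print(tip(o),o['force'])"
```

```text
[ 66.9 109.8 289.9] [-0.48108684 -0.60753792 -0.64658318]
```

Call:
jog_arm([
  {"offset":[12,0,0],"roll":0,"hand":16},
  {"offset":[24,0,0],"roll":0,"hand":16},
  {"offset":[36,0,0],"roll":0,"hand":16},
  {"offset":[48,0,0],"roll":0,"hand":16},
  {"offset":[60,0,0],"roll":0,"hand":16},
  {"offset":[72,0,0],"roll":0,"hand":16},
  {"offset":[84,0,0],"roll":0,"hand":16},
  {"offset":[94,0,0],"roll":0,"hand":16},
  {"offset":[102,0,0],"roll":0,"hand":16},
  {"offset":[109,0,0],"roll":0,"hand":16},
  {"offset":[115,0,0],"roll":0,"hand":16},
  {"offset":[115,0,0],"roll":0,"hand":16},
  {"offset":[90,0,-20],"roll":0,"hand":16},
  {"offset":[70,20,-60],"roll":0,"hand":16},
  {"offset":[40,45,-90],"roll":0,"hand":16},
  {"offset":[10,68,-110],"roll":0,"hand":16},
  {"offset":[10,68,-110],"roll":0,"hand":16},
  {"offset":[10,68,-110],"roll":0,"hand":16},
  {"offset":[10,68,-110],"roll":0,"hand":16},
])

```text
clock: 6.88
tool_pos: [0.5323, 0.1209, 0.4031]
orientation: [-179.9, 0.1, -84.5]
force: [0.8, -0.4, -0.6]
opening: 0.0159
```

```bash
python3 -c "
from h import *
pair('w3')"
```

```text
6.9333 [-1.000e-01  1.005e+02  4.020e+02] [ 0.2 -0.2  0.2]
```

View pics/w3p.png

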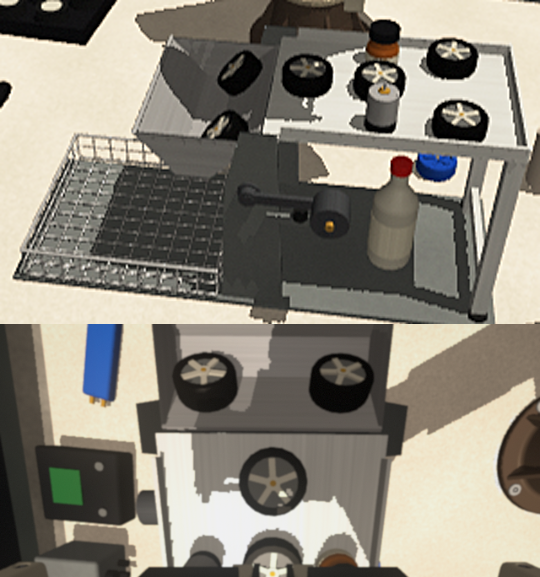

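A and C are in the skip, which is still upright. B's hub is at wrist px (322,187), D's at (321,295).

```bash
python3 -c "
from h import *
V['w3']=dict(np.load('pics/w30.npz'))
for u in[(322.4,187.4),(321,295)]:print(1000*t(P,onplane('w3',u,.3)))"
```

```text
[  0.3251966   52.61132237 300.        ]
[  1.46526263 139.42458246 300.        ]
```

Call:
jog_arm([
  {"offset":[3,0,35],"roll":0,"hand":16},
  {"offset":[3,0,65],"roll":0,"hand":16},
  {"offset":[3,0,82],"roll":0,"hand":16},
  {"offset":[3,0,88],"roll":0,"hand":16},
  {"offset":[3,0,92],"roll":0,"hand":16},
  {"offset":[3,0,95],"roll":0,"hand":16},
  {"offset":[3,0,98],"roll":0,"hand":16},
  {"offset":[3,0,98],"roll":0,"hand":16},
])

```text
clock: 7.65
tool_pos: [0.5333, 0.1169, 0.3045]
orientation: [-180.0, 0.0, -84.6]
force: [-0.0, 0.5, 0.1]
opening: 0.0159
```

```bash
python3 -c "
from h import *
from plant import ctrl
o=ctrl.get_obs();print(tip(o),o['force'])"
```

```text
[  0.5  97.1 304.5] [-0.01174541  0.51134384  0.08731616]
```

No contact 6 mm below the wheel tops. I'll lower the rest and push.

Call:
jog_arm([
  {"offset":[0,0,6],"roll":0,"hand":16},
  {"offset":[0,0,12],"roll":0,"hand":16},
  {"offset":[2,0,12],"roll":0,"hand":16},
  {"offset":[12,0,12],"roll":0,"hand":16},
  {"offset":[24,0,12],"roll":0,"hand":16},
  {"offset":[36,0,12],"roll":0,"hand":16},
  {"offset":[48,0,12],"roll":0,"hand":16},
  {"offset":[60,0,12],"roll":0,"hand":16},
  {"offset":[72,0,12],"roll":0,"hand":16},
  {"offset":[82,0,12],"roll":0,"hand":16},
  {"offset":[91,0,12],"roll":0,"hand":16},
  {"offset":[98,0,12],"roll":0,"hand":16},
  {"offset":[102,0,12],"roll":0,"hand":16},
  {"offset":[102,0,12],"roll":0,"hand":16},
  {"offset":[80,0,0],"roll":0,"hand":16},
  {"offset":[50,0,-40],"roll":0,"hand":16},
  {"offset":[20,0,-80],"roll":0,"hand":16},
  {"offset":[0,0,-100],"roll":0,"hand":16},
  {"offset":[0,0,-100],"roll":0,"hand":16},
  {"offset":[0,0,-100],"roll":0,"hand":16},
])

```text
clock: 9.32
tool_pos: [0.5335, 0.1191, 0.4063]
orientation: [-179.8, 0.1, -84.5]
force: [0.3, -0.5, -0.3]
opening: 0.0159
```

Call:
jog_arm([
  {"offset":[0,0,0],"roll":0,"hand":16},
  {"offset":[0,0,0],"roll":0,"hand":16},
  {"offset":[0,0,0],"roll":0,"hand":16},
  {"offset":[0,0,0],"roll":0,"hand":16},
  {"offset":[0,0,0],"roll":0,"hand":16},
  {"offset":[0,0,0],"roll":0,"hand":16},
  {"offset":[0,0,0],"roll":0,"hand":16},
  {"offset":[0,0,0],"roll":0,"hand":16},
  {"offset":[0,0,0],"roll":0,"hand":16},
  {"offset":[0,0,0],"roll":0,"hand":16},
])

```text
clock: 10.15
tool_pos: [0.533, 0.1169, 0.4042]
orientation: [-180.0, 0.0, -84.6]
force: [1.3, 0.3, -0.6]
opening: 0.016
```

```bash
python3 -c "
from h import *
pair('w4')"
```

```text
10.2 [1.000e-01 9.710e+01 4.042e+02] [ 0.1 -0.1 -0.5]
```

View pics/w4p.png

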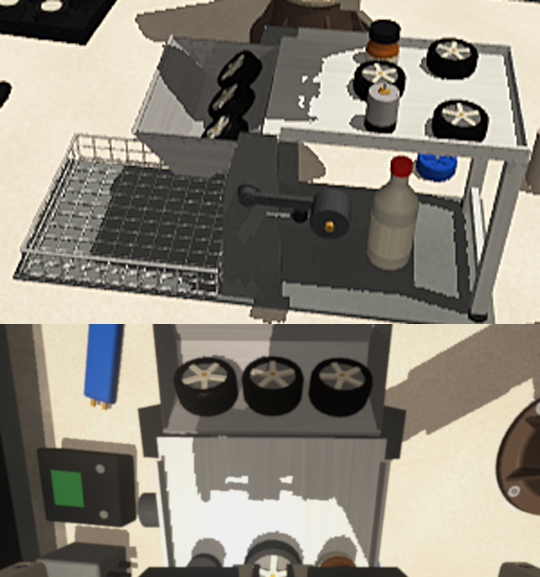

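Three wheels are lying in the skip, which is still upright with the counterweight arm horizontal. A fourth is needed, so D is next.

Call:
jog_arm([
  {"offset":[-35,0,0],"roll":0,"hand":16},
  {"offset":[-70,0,0],"roll":0,"hand":16},
  {"offset":[-93,0,20],"roll":0,"hand":16},
  {"offset":[-93,0,50],"roll":0,"hand":16},
  {"offset":[-93,0,80],"roll":0,"hand":16},
  {"offset":[-93,0,98],"roll":0,"hand":16},
  {"offset":[-93,0,108],"roll":0,"hand":16},
  {"offset":[-93,0,112],"roll":0,"hand":16},
  {"offset":[-93,0,112],"roll":0,"hand":16},
])

```text
clock: 11.0
tool_pos: [0.5244, 0.2094, 0.2921]
orientation: [180.0, -0.0, -84.6]
force: [0.1, 0.6, 0.7]
opening: 0.0162
```

```bash
python3 -c "
from h import *
from plant import ctrl
o=ctrl.get_obs();print(tip(o),o['force'])"
```

```text
[2.000e-01 1.900e+02 2.921e+02] [0.07542633 0.64167631 0.68510528]
```

Call:
jog_arm([
  {"offset":[12,0,0],"roll":0,"hand":16},
  {"offset":[24,0,0],"roll":0,"hand":16},
  {"offset":[36,0,0],"roll":0,"hand":16},
  {"offset":[48,0,0],"roll":0,"hand":16},
  {"offset":[60,0,0],"roll":0,"hand":16},
  {"offset":[72,0,0],"roll":0,"hand":16},
  {"offset":[84,0,0],"roll":0,"hand":16},
  {"offset":[96,0,0],"roll":0,"hand":16},
  {"offset":[108,0,0],"roll":0,"hand":16},
  {"offset":[120,0,0],"roll":0,"hand":16},
  {"offset":[132,0,0],"roll":0,"hand":16},
  {"offset":[144,0,0],"roll":0,"hand":16},
  {"offset":[156,0,0],"roll":0,"hand":16},
  {"offset":[168,0,0],"roll":0,"hand":16},
  {"offset":[178,0,0],"roll":0,"hand":16},
  {"offset":[186,0,0],"roll":0,"hand":16},
  {"offset":[192,0,0],"roll":0,"hand":16},
  {"offset":[196,0,0],"roll":0,"hand":16},
  {"offset":[196,0,0],"roll":0,"hand":16},
])

```text
clock: 12.58
tool_pos: [0.5427, 0.0137, 0.2921]
orientation: [180.0, -0.0, -84.6]
force: [0.4, -0.4, 0.2]
opening: 0.0161
```

Call:
jog_arm([
  {"offset":[-20,0,-15],"roll":0,"hand":16},
  {"offset":[-50,0,-40],"roll":0,"hand":16},
  {"offset":[-80,0,-80],"roll":0,"hand":16},
  {"offset":[-100,0,-110],"roll":0,"hand":16},
  {"offset":[-100,0,-110],"roll":0,"hand":16},
  {"offset":[-100,0,-110],"roll":0,"hand":16},
  {"offset":[-100,0,-110],"roll":0,"hand":16},
  {"offset":[-100,0,-110],"roll":0,"hand":16},
  {"offset":[-100,0,-110],"roll":0,"hand":16},
  {"offset":[-100,0,-110],"roll":0,"hand":16},
  {"offset":[-100,0,-110],"roll":0,"hand":16},
  {"offset":[-100,0,-110],"roll":0,"hand":16},
  {"offset":[-100,0,-110],"roll":0,"hand":16},
  {"offset":[-100,0,-110],"roll":0,"hand":16},
])

```text
clock: 13.75
tool_pos: [0.5333, 0.1137, 0.4021]
orientation: [180.0, -0.0, -84.6]
force: [0.5, 1.0, -0.3]
opening: 0.0159
```

```bash
python3 -c "
from h import *
pair('w5')"
```

```text
13.8 [1.000e-01 9.400e+01 4.022e+02] [-0.1 -0.6  0. ]
```

View pics/w5p.png

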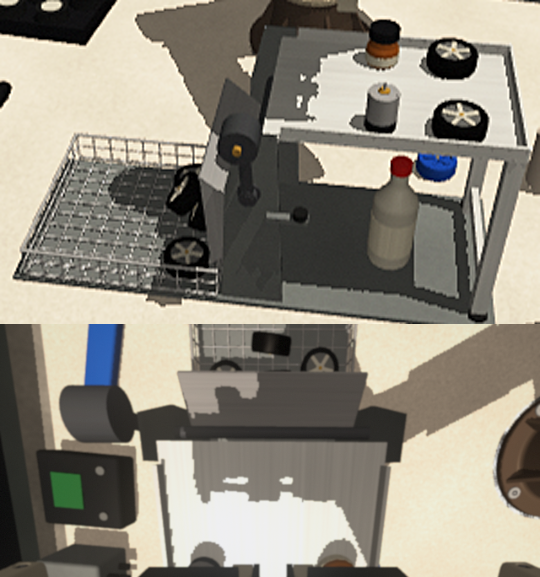

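The skip tripped over; the weight is above the pivot and wheels are in the basket. E, F, the motor and the jar are still on the deck. Next I go round to the -y side of the counterweight.

Call:
jog_arm([
  {"offset":[28,-28,0],"roll":0,"hand":0},
  {"offset":[56,-56,0],"roll":0,"hand":0},
  {"offset":[84,-84,0],"roll":0,"hand":0},
  {"offset":[112,-112,0],"roll":0,"hand":0},
  {"offset":[140,-140,0],"roll":0,"hand":0},
  {"offset":[160,-158,0],"roll":0,"hand":0},
  {"offset":[160,-158,20],"roll":0,"hand":0},
  {"offset":[160,-158,55],"roll":0,"hand":0},
  {"offset":[160,-158,85],"roll":0,"hand":0},
  {"offset":[160,-158,103],"roll":0,"hand":0},
  {"offset":[160,-158,108],"roll":0,"hand":0},
  {"offset":[160,-158,108],"roll":0,"hand":0},
])

```text
clock: 14.85
tool_pos: [0.7051, -0.0306, 0.2926]
orientation: [179.8, -0.0, -84.6]
force: [-0.5, 0.2, 0.1]
opening: 0.0004
```

```bash
python3 -c "
from h import *
from plant import ctrl
o=ctrl.get_obs();print(tip(o),o['force'],o['opening'])"
```

```text
[157.6 -66.  292.6] [-0.54187511  0.198631    0.06082127] 0.0003556749479541426
```

Call:
jog_arm([
  {"offset":[-14,0,0],"roll":0,"hand":0},
  {"offset":[-26,0,0],"roll":0,"hand":0},
  {"offset":[-36,0,0],"roll":0,"hand":0},
  {"offset":[-44,0,0],"roll":0,"hand":0},
  {"offset":[-52,0,1],"roll":0,"hand":0},
  {"offset":[-60,0,3],"roll":0,"hand":0},
  {"offset":[-68,0,6],"roll":0,"hand":0},
  {"offset":[-76,0,9],"roll":0,"hand":0},
  {"offset":[-84,0,14],"roll":0,"hand":0},
  {"offset":[-92,0,19],"roll":0,"hand":0},
  {"offset":[-99,0,24],"roll":0,"hand":0},
  {"offset":[-106,0,30],"roll":0,"hand":0},
  {"offset":[-112,0,36],"roll":0,"hand":0},
  {"offset":[-117,0,41],"roll":0,"hand":0},
  {"offset":[-121,0,45],"roll":0,"hand":0},
  {"offset":[-124,0,46],"roll":0,"hand":0},
  {"offset":[-127,0,46],"roll":0,"hand":0},
  {"offset":[-127,0,46],"roll":0,"hand":0},
  {"offset":[-127,0,46],"roll":0,"hand":0},
])

```text
clock: 16.43
tool_pos: [0.6938, 0.096, 0.2486]
orientation: [-180.0, 0.0, -84.6]
force: [0.5, -0.1, 0.0]
opening: 0.0002
```

Call:
jog_arm([
  {"offset":[10,0,-5],"roll":0,"hand":0},
  {"offset":[20,0,-35],"roll":0,"hand":0},
  {"offset":[20,0,-75],"roll":0,"hand":0},
  {"offset":[20,0,-115],"roll":0,"hand":0},
  {"offset":[60,20,-155],"roll":0,"hand":0},
  {"offset":[100,40,-155],"roll":0,"hand":0},
  {"offset":[140,60,-155],"roll":0,"hand":0},
  {"offset":[150,90,-155],"roll":0,"hand":0},
  {"offset":[150,130,-155],"roll":0,"hand":0},
  {"offset":[150,150,-155],"roll":0,"hand":0},
  {"offset":[150,150,-155],"roll":0,"hand":0},
  {"offset":[150,150,-155],"roll":0,"hand":0},
])

```text
clock: 17.43
tool_pos: [0.5572, -0.0689, 0.4055]
orientation: [-179.8, 0.0, -84.7]
force: [-0.4, 0.7, -0.2]
opening: 0.0003
```

```bash
python3 -c "
from h import *
pair('w6')"
```

```text
17.4833 [  7.7 -89.7 404.6] [ 0.3 -0.2  0.3]
```

View pics/w6p.png

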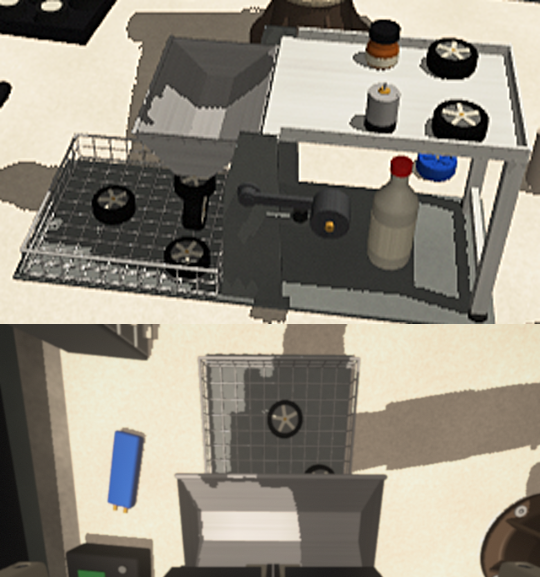

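The skip is upright and empty. Four wheels are in the basket: (113,203), (194,183), (197,208, on edge) and (187,252). The deck holds E, F, the motor and the jar. I'll check that it stays still, then hand in.

Call:
jog_arm([
  {"offset":[0,0,0],"roll":0,"hand":0},
  {"offset":[0,0,0],"roll":0,"hand":0},
  {"offset":[0,0,0],"roll":0,"hand":0},
  {"offset":[0,0,0],"roll":0,"hand":0},
  {"offset":[0,0,0],"roll":0,"hand":0},
  {"offset":[0,0,0],"roll":0,"hand":0},
  {"offset":[0,0,0],"roll":0,"hand":0},
  {"offset":[0,0,0],"roll":0,"hand":0},
  {"offset":[0,0,0],"roll":0,"hand":0},
  {"offset":[0,0,0],"roll":0,"hand":0},
])

```text
clock: 18.37
tool_pos: [0.5584, -0.0675, 0.4033]
orientation: [-180.0, 0.0, -84.6]
force: [0.6, 0.2, 0.4]
opening: 0.0003
```

```bash
python3 -c "
from h import *
import cv2
old=cv2.imread('pics/w6p.png')[:324].astype(int)
pair('w7');new=cv2.imread('pics/w7p.png')[:324].astype(int)
d=abs(new-old).max(2);ys,xs=np.where(d>40);print(len(ys),(xs.min(),xs.max(),ys.min(),ys.max()) if len(ys) else '')
z=cv2.imread('pics/scene0.png')[170:350,180:480];z=cv2.resize(z,None,fx=1.8,fy=1.8,interpolation=cv2.INTER_CUBIC).astype(int)
e=abs(new-z).max(2)
for n,(a,b,c,f) in dict(weight=(305,355,185,240),motorEtc=(365,495,15,150),bottle=(370,415,155,270)).items():print(n,(e[c:f,a:b]>40).sum())
"
```

```text
18.4167 [  8.1 -88.9 403.3] [-0.7 -0.4  0.2]
970 (np.int64(0), np.int64(363), np.int64(0), np.int64(249))
weight 0
motorEtc 1033
bottle 0
```

View pics/w7p.png

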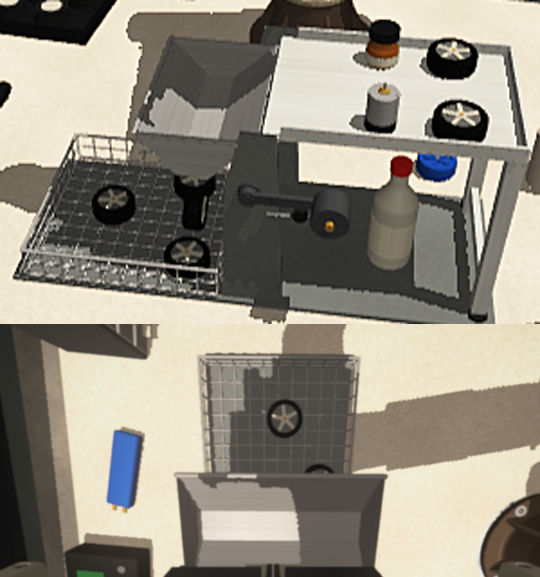

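Nothing has moved; the pixel differences are shadow edges, and on the deck also the missing wheel D. Handing in.

```bash
python3 -c "
from plant import order
print(order.close_job())"
```

```text
the job is handed in; nothing more can be done
None
```

The job is done and handed in at about 18.4 s of the 72 s allowed. I pushed four wheels off the deck one at a time. The fourth tripped the skip, which dumped its load into the basket. I then pushed the counterweight towards +y until the skip swung back upright on its stop.

- **Final pictures:** the skip is upright and empty, and all four fed wheels are in the basket, one of them standing on edge. The two spare wheels, the motor, the jar and the degreaser are where they were, and the arm hangs clear of everything. I did not compare before-and-after pictures of the mug, glue and screwdrivers, but the arm never worked near them.
- **Stillness check:** comparing pictures about 1 s apart flagged 970 changed pixels, and a before-and-after check of the deck area flagged 1033. By eye nothing had moved. I put the first down to shadow edges from the arm, and the second to shadows and the missing wheel. The counterweight and degreaser areas showed no change.
- **Forces:** the force readings I took stayed at or below about 2.5 N.

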